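Couple a fresh calibration-gas canister to the analyser's dock

TASK

Take the green-banded gas canister out of the storage tray, lay it on the dock's two cradle rods with its brass plug towards the coupler and let go of it there, and pull the coupler's steel sleeve back until its red stand snaps over and holds the sleeve back. Then take the canister by its black knob, slide it forward until the plug is fully home in the socket, and tip the red stand back over so that the sleeve springs fully forward and locks the plug. Leave the red-banded spent canister and the orange-lidded jar where they are.

Things in the scene. Friction and masses are not known exactly. Their poses are not given: they have to be found in the camera images.
- full_mid (a point): Fresh canister (wide green band): body centre, on its axis; its x axis runs from knob to plug (round: it may roll about x). Body: cylinder 44 mm in diameter, 110 mm long; whole canister 191 mm, 0.28 to 0.52 kg, balanced at the body's middle. It starts level in one of the tray's two slots, plug away from the robot, axis 60 mm above the counter.
- full_tip (a point): Tip of the fresh canister's brass plug, on its axis, 100 mm ahead of full_mid. The plug is 22 mm in diameter and stands out 45 mm from the body's front end; its nose is chamfered, and a locking groove (14 mm in diameter) lies 17 to 27 mm behind the tip.
- full_knob (a point): Centre of the fresh canister's black rear knob, on its axis, 79 mm behind full_mid. Knob 28 mm in diameter, 24 mm long, on a neck 16 mm in diameter and 12 mm long. Hold the canister here when sliding it home.
- spent_mid (a point): Spent canister, the same but for its red band: centre of its body. It lies in the tray's other slot, 110 mm beside the fresh one, and stays there. Which slot is which varies.
- tray: Grey storage tray; origin on the counter midway between the two slots; canisters lie along its x. Black saddles hold each body 35 to 49 mm before and behind its centre and leave the middle 70 mm free. Walls 54 mm apart and 70 mm high flank each knob and the body's rear, from 36 to 116 mm behind the body's centre.
- socket_mouth (a point): Centre of the coupler socket's mouth, 75 mm above the counter; x points into the socket (insertion direction, level), z up. Bore 27 mm wide, 40 mm deep; fully home means the plug tip at the bore's end. Pawls in the bore keep the plug out while the sleeve is forward and lock into its groove when the sleeve comes forward with the plug home.
- cradle_rest (a point): Where full_mid goes when first laid in the cradle: on the coupler's axis, 115 mm before the mouth (plug tip 15 mm short of it; 20 mm more or less is fine), 75 mm above the counter; axes as socket_mouth. A canister on the rods lies in line with the socket and slides 55 mm along them to home.
- dock: White dock, fixed; origin on the counter under the mouth, x = insertion. Cradle: two steel rods, 8 mm thick, 26 mm apart, tops 56.5 mm above the counter, from 175 to 6 mm before the mouth. Blue walls 52 mm apart, 79 mm high, flank them 90 to 12 mm before the mouth: fingers round the body cannot pass. Grey coupler block 67 to 167 mm past the mouth, 79 mm high.
- sleeve_mid (a point): Centre of the coupler's sleeve, on the axis, moving with it (22.5 mm past the mouth when forward): a knurled steel ring of 46 mm outer diameter (49 mm over the blue rims at its ends), 45 mm long, round the socket. Grip it across its diameter from above and pull along socket_mouth's +x.
- sleeve (a joint): How far the sleeve is pulled back, m: 0 fully forward (start), 0.016 fully back. The spring resists with about 8 N at first, falling to nothing at 0.010; beyond that it draws the sleeve to the rear stop with about 6 N, and there it stays. Moved forward past 0.010 again, it springs fully forward by itself.
- stand_tip (a point): Tip of the red stand: bar 12 mm thick, 40 mm wide on a 50 mm lever hinged across the coupler block, 125 mm past the mouth, 85 mm above the counter. Linked to the sleeve: leans 0.65 rad towards the mouth when the sleeve is forward, 0.65 rad away when it is back (tip then 155 mm past the mouth, 125 mm high). Pushing the tip 30 mm towards the mouth (about 2 N) releases the sleeve.
- specimen_jar: Small jar with an orange lid, 54 mm in diameter and 62 mm high, a bystander; origin at the centre of its underside.

How it is judged:
By the outcome, as a careful person would: the job done as asked, in the order asked, and still so for the second after the job is handed in, with the robot touching nothing.
It also fails if it takes over 58 s, if anything falls off the work surface, if the arm or the gripper's body presses on something with over 40 N, if the wrist force passes 120 N, or if a joint passes its speed limit or range.

ROBOT

A 6-joint arm with a two-finger parallel gripper is mounted at the origin on the work surface. World frame = base frame: x ahead of the robot, y to its left, z up, the work surface at z = 0. Lengths are in m, angles in degrees, forces in N, time in s.
With the tool pointing down it reaches from about 0.375 to 0.9 m from the base axis. Payload 3.1 kg.
Tool frame: the origin (TCP) lies between the finger pads; the fingertips stand 22 mm ahead of it and the grasp point (between the pads) lies 3 mm ahead of it; z points along the fingers, y is the line along which they close (so a half turn about z gives the same grasp; the last joint's range is limited). The gripper opens to 87 mm and grips with 3 to 60 N. Pads are 19 mm wide; open, the fingers measure 117 mm over their backs; the gripper's body (75 mm by 190 mm) begins 51 mm behind the grasp point.
Start: joints at [-82.936, 30.224, 82.088, -0, 67.689, -10.227], TCP at [0.186, -0.597, 0.245] pointing down, gripper open.
Joint ranges: [-176.69, 176.69], [-43.24, 126.21], [12.49, 139.97], [-82, 262], [0, 151.66], [-163.58, 163.58]. Speed limits (degrees/s): [159.86, 159.86, 180, 180, 180, 180].

INTERFACE

Orientations are given as a 3x3 rotation matrix whose columns are the frame's x, y, z axes.
In Python, from rig import bot, capture, search_frame, outline_of, spot_point gives the robot as it stands.
- The arm moves only by the tool jog_arm, never from a script. Its argument "rows" is text: rows parted by semicolons, each of 7 numbers parted by spaces: the opening, from 0 (shut) to 1 (fully open), then the shift along the tool's x, y, z as a fraction of full scale, then the turn, a rotation vector about the tool's x, y, z as a fraction of full scale. A call has 1 to 20 rows; each row is the pose to reach, as a shift and turn from the pose commanded when the call began, along the tool's axes at that moment; what a row does not reach only later rows make up. Full scale, the value 1, is 0.5 m for a shift and pi/4 rad for a turn. A row lasts 1/12 s, in which the tool goes at most 41.7 mm and 7.16 degrees, less where a joint would pass 70% of its speed; a pose out of reach is approached as far as the arm can. A call with a number of a shift or a turn outside -1 to 1 is refused whole. A call with a gripper value outside its range is refused whole. The fingers move at their own pace and stop on an object; the grip force is fixed at half the most. Time passes only in rows, so rows that repeat a pose let the fingers close. It gives the time, the measured TCP pose, the force, the opening and the grip force at its end, in the units of the state.
- bot.read_state(): the state, without advancing time (a new reading comes with each control period).
- capture(name): name is "scene" or "top" or "wrist"; returns a dict with "pixels" (480x640x3 uint8, red, green, blue), "fx", "fy", "cx", "cy" (pixels), "distortion" ([k1, k2, p1, p2, k3] as OpenCV has them; the pictures are not rectified), "R" (3x3) and "t" (3): a world point X has camera coordinates R X + t; the wrist camera has in their place "mount" (4x4, takes a point from camera to tool coordinates, whose origin is the TCP and whose axes are the flange's). Camera axes: x right, y down, z forward; pixel columns grow to the right and rows downward; lengths in m; the calibration is good to about 2 mm. A picture is of the moment at which its call begins: read the wrist's pose just before it. There is no depth.
- bot.hand_in(): hands the job in; it is judged then, once.
Trained networks look in a picture, given as the dict that the camera call returned (one of the last four; its "shot" number tells which), for a name from the list of things; names that differ only in an ending like _2 or _b are one class to them, and where a whole thing is asked for, a point or a joint stands for the part that bears it (a point fixed in the world has none). Each returns a list of dicts, best first, with "conf" (0 to 1); they miss things now and then, are a little off and sometimes report something else, mostly with a low value. They report only what shows in the picture. A call takes as long as a camera call.
- search_frame(label, picture): "point" ([x, y, z] in m, in world coordinates, good to about 4 mm: the middle of the surface that is visible of it).
- outline_of(label, picture): "region" (480x640 bool, what is visible of it).
- spot_point(label, picture): "point" ([x, y, z] in m, in world coordinates, good to about 4 mm: a listed point, or the origin of a listed thing).
The state is a dict: "time_s": time; "joint_positions": joint angles; "qvel": joint speeds; "tau": joint torques, N m; "position": TCP position; "tcp_rot": TCP orientation; "force": force on the tool from outside, world axes, zero at the start; "moment": the same for the moment, N m; "opening": opening from 0.0 (shut) to 1.0 (fully open); "grasp_force": force on a finger pad.
Only numpy, scipy, OpenCV 4.12 (cv2) and the standard library are available. Lean on these libraries where they do the work, as an engineer would, in place of code of your own. Each camera call takes 0.05 s, during which the arm holds its last target. There are 200 camera calls.

## Working session

There is one attempt and no reset: what is moved stays moved. The work goes in short steps, Python scripts to look and compute and a tool call to move; the robot and the scene stay as the last step left them, time stands still between calls to the robot, and variables do not carry over. Pictures are saved under pics/ and viewed, at most 10 in all, crops included, and the job is handed in when it is done.

Besides the shell and the picture viewer there is one more tool, called after ">>>" as a command line: name --argument value ..., lists and objects as JSON in quotes. jog_arm: Moves the arm, as the interface text tells. Its arguments: {"type":"object","properties":{"rows":{"type":"string"}},"required":["rows"]}

```bash
mkdir -p pics; cat > h.py <<'E'
import numpy as np, cv2
from rig import bot, capture, search_frame, outline_of, spot_point
np.set_printoptions(precision=4, suppress=True)
def save(p,n): cv2.imwrite(f'pics/{n}.png', cv2.cvtColor(p['pixels'],cv2.COLOR_RGB2BGR))
E
python3 - <<'E'
from h import *
s=bot.read_state(); print(s['time_s'],s['position'],s['tcp_rot'],s['opening'])
ims={}
for c in ['scene','top']:
    p=capture(c); save(p,c+'0'); ims[c]=p['pixels']
    for n in ['full_mid','full_tip','full_knob','spent_mid','tray','socket_mouth','cradle_rest','dock','sleeve_mid','stand_tip','specimen_jar']:
        r=spot_point(n,p); print(c,n,[(np.array(q['point']),round(q['conf'],2)) for q in r[:2]])
E
```

```text
0.0 [ 0.1857 -0.5961  0.2436] [[ 0.9548  0.2972 -0.0003]
 [ 0.2972 -0.9548  0.0021]
 [ 0.0004 -0.0021 -1.    ]] 1.0014669103541243
scene full_mid [(array([ 0.5564, -0.3699,  0.0628]), 0.68)]
scene full_tip [(array([ 0.6578, -0.3537,  0.0627]), 0.84)]
scene full_knob [(array([ 0.4782, -0.3789,  0.0604]), 0.97)]
scene spent_mid [(array([ 0.5448, -0.2605,  0.0638]), 0.76), (array([0.5841, 0.2018, 0.1255]), 0.58)]
scene tray [(array([ 0.5507, -0.316 , -0.0067]), 0.61)]
scene socket_mouth [(array([0.5905, 0.1097, 0.0779]), 0.8), (array([ 0.5508, -0.3158, -0.003 ]), 0.39)]
scene cradle_rest [(array([ 0.598 , -0.0049,  0.0753]), 0.87)]
scene dock [(array([0.5884, 0.1046, 0.0001]), 0.64)]
scene sleeve_mid [(array([0.5902, 0.132 , 0.0711]), 0.89)]
scene stand_tip [(array([0.5836, 0.2   , 0.1267]), 0.68)]
scene specimen_jar [(array([0.5893, 0.1073, 0.0011]), 0.61), (array([ 0.4541,  0.3828, -0.0009]), 0.57)]
top full_mid [(array([ 0.5605, -0.371 ,  0.0608]), 0.86)]
top full_tip [(array([ 0.6569, -0.3505,  0.0579]), 0.97)]
top full_knob [(array([ 0.4787, -0.3803,  0.0606]), 0.68)]
top spent_mid [(array([ 0.5903,  0.1118, -0.0012]), 0.73), (array([ 0.5378, -0.2625,  0.0623]), 0.67)]
top tray [(array([ 0.5523, -0.3152, -0.0009]), 0.91)]
top socket_mouth [(array([0.5922, 0.1084, 0.076 ]), 0.77), (array([ 0.5518, -0.3147, -0.0013]), 0.5)]
top cradle_rest [(array([ 0.5995, -0.0085,  0.0748]), 0.77)]
top dock [(array([ 0.5918,  0.1129, -0.0021]), 0.73)]
top sleeve_mid [(array([0.5904, 0.131 , 0.0827]), 0.81)]
top stand_tip [(array([ 0.6549, -0.3528,  0.0582]), 0.73), (array([0.5828, 0.2049, 0.1255]), 0.64)]
top specimen_jar [(array([ 0.4526,  0.3855, -0.0004]), 0.8)]
```

```bash
ls
```

```text
h.py
pics
```

View pics/scene0.png

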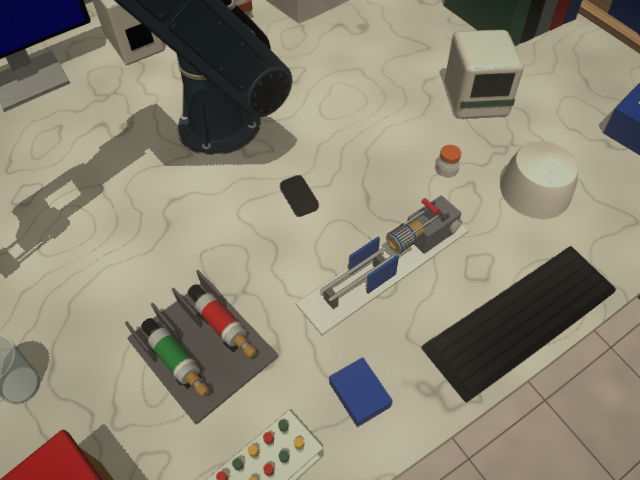

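View pics/top0.png

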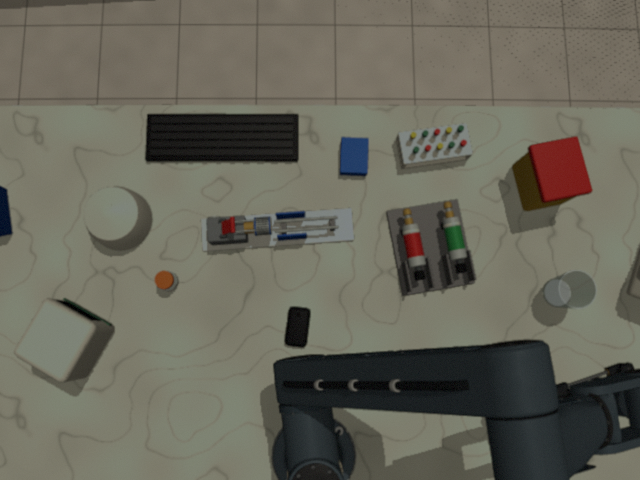

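The scene picture shows the green canister at about (172,350), the red one at (220,320), and the dock running from (320,300) to the stand at (430,208). The top view agrees, with green at (455,240) and the stand at (228,225). Next I'll hover over the green canister.

```bash
cat >> h.py <<'E'
from scipy.spatial.transform import Rotation as Ro
def Rdown(yaw):
    c,s=np.cos(np.radians(yaw)),np.sin(np.radians(yaw)); return np.array([[c,s,0],[s,-c,0],[0,0,-1.]])
def row(*tg):
    s=bot.read_state(); R=np.array(s['tcp_rot']); p=np.array(s['position'])
    print('t',round(s['time_s'],2),'p',p,'yaw',round(np.degrees(np.arctan2(R[1,0],R[0,0])),2),'F',np.array(s['force']),'open',round(s['opening'],3),'gf',round(s['grasp_force'],1))
    for pos,yaw in tg: print('row',R.T@(np.array(pos)-p)/.5, Ro.from_matrix(R.T@Rdown(yaw)).as_rotvec()/(np.pi/4))
def wcap():
    s=bot.read_state(); p=capture('wrist'); T=np.eye(4); T[:3,:3]=s['tcp_rot'];T[:3,3]=s['position']
    p['Twc']=T@np.array(p['mount']); return p
def spots(p,*ns):
    for n in ns: print(n,[(np.array(q['point']),round(q['conf'],2)) for q in spot_point(n,p)[:2]])
E
python3 -c "
from h import *
row(([.558,-.369,.21],8.8))"
```

```text
t 1.2 p [ 0.1858 -0.5967  0.2445] yaw 17.29 F [-0.0072 -0.1377 -0.5627] open 0.999 gf 0.0
row [ 0.8461 -0.2136  0.0691] [-0.     -0.      0.1887]
```

>>> jog_arm --rows "1 .846 -.214 .069 0 0 .189;1 .846 -.214 .069 0 0 .189;1 .846 -.214 .069 0 0 .189;1 .846 -.214 .069 0 0 .189;1 .846 -.214 .069 0 0 .189;1 .846 -.214 .069 0 0 .189;1 .846 -.214 .069 0 0 .189;1 .846 -.214 .069 0 0 .189;1 .846 -.214 .069 0 0 .189;1 .846 -.214 .069 0 0 .189;1 .846 -.214 .069 0 0 .189;1 .846 -.214 .069 0 0 .189;1 .846 -.214 .069 0 0 .189;1 .846 -.214 .069 0 0 .189;1 .846 -.214 .069 0 0 .189"

```text
time_s: 2.45
position: [0.5568, -0.3698, 0.2102]
tcp_rot: [[0.988, 0.151, -0.0], [0.151, -0.988, -0.0], [-0.0, 0.0, -1.0]]
force: [-0.1, 0.4, -0.5]
opening: 1.001
grasp_force: 0.0
```

```bash
python3 -c "
from h import *
p=wcap(); save(p,'w1'); spots(p,'full_mid','full_tip','full_knob','spent_mid','tray')
row(([.558,-.369,.061],8.8))"
```

```text
full_mid [(array([ 0.5572, -0.3721,  0.0602]), 0.92)]
full_tip [(array([ 0.6542, -0.3524,  0.0544]), 0.63)]
full_knob [(array([ 0.4803, -0.3815,  0.0645]), 0.95), (array([ 0.5597, -0.3704,  0.0622]), 0.62)]
spent_mid [(array([ 0.5413, -0.2679,  0.0617]), 0.87)]
tray [(array([ 0.5509, -0.3158, -0.0026]), 0.7)]
t 2.75 p [ 0.5573 -0.3695  0.2102] yaw 8.71 F [-0.2847 -0.0371 -0.1746] open 0.998 gf 0.0
row [ 0.0016 -0.0008  0.2984] [ 0.0001 -0.0001 -0.0019]
```

View pics/w1.png

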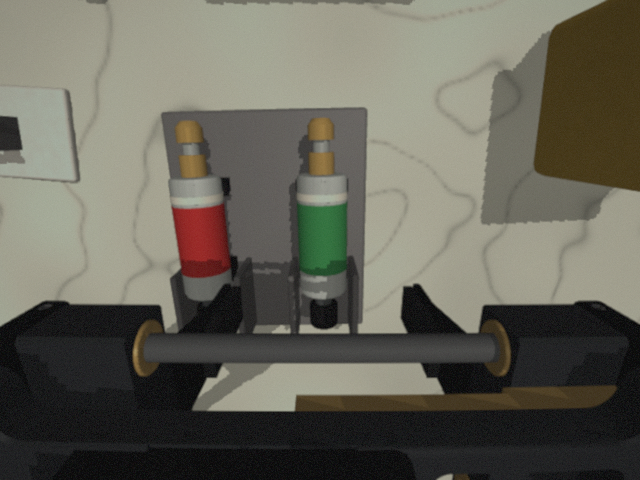

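The wrist view shows the green canister centred between the fingers, with its tip at (320,118) and knob at (323,325). Now I descend and grip.

>>> jog_arm --rows "1 .002 .002 .15 0 0 0;1 .002 .002 .22 0 0 0;1 .002 .002 .27 0 0 0;1 .002 .002 .296 0 0 0;1 .002 .002 .296 0 0 0;.3 .002 .002 .296 0 0 0;.3 .002 .002 .296 0 0 0;.3 .002 .002 .296 0 0 0;.3 .002 .002 .296 0 0 0;.3 .002 .002 .296 0 0 0;.3 .002 .002 .296 0 0 0;.3 .002 .002 .296 0 0 0;.3 .002 .002 .296 0 0 0"

```text
time_s: 3.83
position: [0.5593, -0.3701, 0.0626]
tcp_rot: [[0.988, 0.153, 0.001], [0.153, -0.988, -0.001], [0.001, 0.001, -1.0]]
force: [0.3, 0.2, 1.3]
opening: 0.497
grasp_force: 30.0
```

```bash
python3 -c "
from h import *
row()"
```

```text
t 3.83 p [ 0.5593 -0.3701  0.0626] yaw 8.81 F [0.3259 0.2312 1.305 ] open 0.497 gf 30.0
```

>>> jog_arm --rows ".3 0 0 -.06 0 0 0;.3 0 0 -.14 0 0 0;.3 0 0 -.22 0 0 0;.3 0 0 -.27 0 0 0;.3 .02 -.08 -.27 0 0 -.1;.3 .04 -.16 -.27 0 0 -.25;.3 .06 -.24 -.27 0 0 -.4;.3 .09 -.32 -.27 0 0 -.55;.3 .11 -.40 -.27 0 0 -.7;.3 .13 -.48 -.27 0 0 -.85;.3 .15 -.56 -.27 0 0 -1;.3 .17 -.63 -.27 0 0 -1;.3 .19 -.68 -.27 0 0 -1;.3 .19 -.705 -.27 0 0 -1;.3 .19 -.705 -.27 0 0 -1;.3 .19 -.705 -.27 0 0 -1"

```text
time_s: 5.17
position: [0.598, -0.0063, 0.1961]
tcp_rot: [[0.589, 0.808, -0.003], [0.808, -0.589, -0.0], [-0.002, -0.002, -1.0]]
force: [-0.1, -0.5, -4.7]
opening: 0.497
grasp_force: 29.9
```

```bash
python3 -c "
from h import *
row(([.599,-.007,.2],94.3))
p=capture('top'); spots(p,'cradle_rest','socket_mouth','sleeve_mid','stand_tip','full_tip','full_mid')"
```

```text
t 5.17 p [ 0.598  -0.0063  0.1961] yaw 53.9 F [-0.1308 -0.4802 -4.6993] open 0.497 gf 29.9
row [ 0.      0.0025 -0.0079] [-0.0032  0.0014 -0.8978]
cradle_rest []
socket_mouth [(array([0.5907, 0.1064, 0.0774]), 0.78), (array([0.4499, 0.383 , 0.0017]), 0.16)]
sleeve_mid [(array([0.5892, 0.1334, 0.0797]), 0.78)]
stand_tip [(array([0.5863, 0.2044, 0.1255]), 0.68)]
full_tip [(array([0.6582, 0.0743, 0.1931]), 0.46)]
full_mid [(array([ 0.6024, -0.0054,  0.1922]), 0.74)]
```

>>> jog_arm --rows ".3 0 0 0 0 0 -.15;.3 0 0 0 0 0 -.3;.3 0 0 0 0 0 -.45;.3 0 .002 0 0 0 -.6;.3 0 .002 0 0 0 -.75;.3 0 .002 0 0 0 -.898;.3 0 .002 0 0 0 -.898;.3 0 .002 0 0 0 -.898"

```text
time_s: 6.18
position: [0.5999, -0.0079, 0.1971]
tcp_rot: [[-0.069, 0.998, 0.0], [0.998, 0.069, 0.0], [0.0, 0.0, -1.0]]
force: [-0.1, 0.3, -3.9]
opening: 0.496
grasp_force: 29.9
```

```bash
python3 -c "
from h import *
row(([.599,-.007,.15],94.3))
p=wcap(); save(p,'w2'); spots(p,'cradle_rest','socket_mouth','sleeve_mid','stand_tip','dock','full_tip','full_mid')
p=capture('scene'); spots(p,'cradle_rest','socket_mouth','sleeve_mid','stand_tip','dock','full_tip','full_mid','full_knob')"
```

```text
t 6.18 p [ 0.5999 -0.0079  0.1971] yaw 93.98 F [-0.1154  0.3052 -3.9415] open 0.496 gf 29.9
row [ 0.0018 -0.0016  0.0941] [ 0.0001 -0.     -0.0071]
cradle_rest []
socket_mouth [(array([0.5911, 0.1078, 0.0714]), 0.7)]
sleeve_mid [(array([0.5922, 0.1359, 0.0769]), 0.92)]
stand_tip []
dock [(array([ 0.5942,  0.1077, -0.0024]), 0.82)]
full_tip [(array([0.5873, 0.0879, 0.1945]), 0.61)]
full_mid [(array([ 0.5981, -0.0091,  0.193 ]), 0.81)]
cradle_rest [(array([ 0.4571,  0.3843, -0.    ]), 0.75), (array([ 0.6006, -0.0051,  0.0769]), 0.64)]
socket_mouth [(array([0.59  , 0.1078, 0.0754]), 0.95)]
sleeve_mid [(array([0.5867, 0.1338, 0.0719]), 0.8), (array([0.5902, 0.1092, 0.0769]), 0.39)]
stand_tip [(array([0.5859, 0.2002, 0.1277]), 0.54)]
dock [(array([0.5897, 0.1109, 0.0037]), 0.69), (array([0.5844, 0.2032, 0.1286]), 0.47)]
full_tip [(array([0.5942, 0.0899, 0.1952]), 0.94)]
full_mid [(array([ 0.5977, -0.006 ,  0.1967]), 0.57)]
full_knob [(array([ 0.6065, -0.0829,  0.1942]), 0.98)]
```

View pics/w2.png

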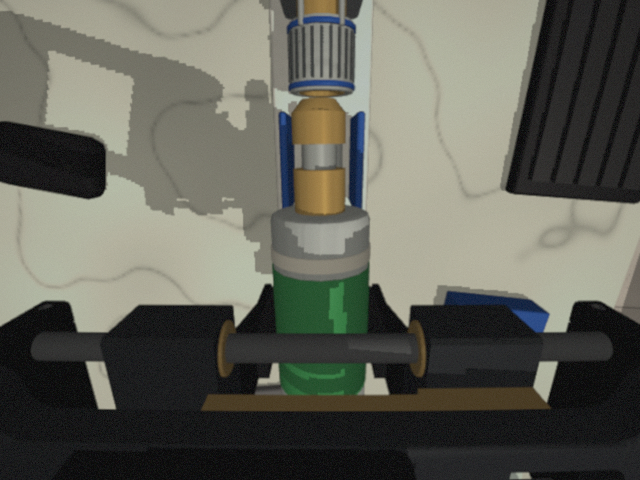

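The plug at (319,110) lies in line with the sleeve at (322,60), and the walls are centred at about 321. Lowering onto the rods.

>>> jog_arm --rows ".3 .002 -.002 .06 0 0 0;.3 .002 -.002 .12 0 0 0;.3 .002 -.002 .17 0 0 0;.3 .002 -.002 .2 0 0 0;.3 .002 -.002 .22 0 0 0;.3 .002 -.002 .228 0 0 0;.3 .002 -.002 .234 0 0 0;.3 .002 -.002 .237 0 0 0;.3 .002 -.002 .237 0 0 0"

```text
time_s: 7.78
position: [0.5996, -0.0066, 0.0794]
tcp_rot: [[-0.073, 0.997, 0.002], [0.997, 0.073, -0.0], [-0.0, 0.002, -1.0]]
force: [-0.5, 0.4, -5.2]
opening: 0.497
grasp_force: 29.9
```

```bash
python3 -c "
from h import *
row(([.599,-.007,.0776],94.1))
p=capture('scene'); spots(p,'full_tip','full_mid','full_knob')"
```

```text
t 7.78 p [ 0.5996 -0.0066  0.0794] yaw 94.2 F [-0.451   0.355  -5.1654] open 0.497 gf 29.9
row [-0.0007 -0.0012  0.0035] [0.0023 0.0006 0.0021]
full_tip [(array([0.593 , 0.0914, 0.0789]), 0.87)]
full_mid [(array([ 0.597 , -0.0039,  0.0808]), 0.83), (array([ 0.5507, -0.3152, -0.0029]), 0.24)]
full_knob [(array([ 0.6052, -0.0822,  0.0758]), 0.82)]
```

>>> jog_arm --rows ".3 0 -.001 .002 0 0 0;.3 0 -.001 .004 0 0 0;.3 0 -.001 .004 0 0 0"

```text
time_s: 8.23
position: [0.5993, -0.0067, 0.0781]
tcp_rot: [[-0.073, 0.997, 0.003], [0.997, 0.073, -0.0], [-0.001, 0.003, -1.0]]
force: [-1.5, 0.3, 4.4]
opening: 0.493
grasp_force: 30.0
```

>>> jog_arm --rows ".7 0 0 0 0 0 0;.7 0 0 0 0 0 0;.9 0 0 0 0 0 0;.9 0 0 0 0 0 0;.9 0 0 0 0 0 0;.9 0 0 -.06 0 0 0;.9 0 0 -.13 0 0 0;.9 0 0 -.2 0 0 0;.9 .07 0 -.22 0 0 0;.9 .14 0 -.22 0 0 0;.9 .21 0 -.22 0 0 0;.9 .25 0 -.22 0 0 0;.9 .275 0 -.22 0 0 0;.9 .275 0 -.22 0 0 0;.9 .275 0 -.22 0 0 0"

```text
time_s: 9.48
position: [0.5882, 0.1305, 0.1863]
tcp_rot: [[-0.075, 0.997, -0.0], [0.997, 0.075, -0.001], [-0.001, -0.0, -1.0]]
force: [-0.0, 0.1, 0.7]
opening: 0.897
grasp_force: 0.0
```

```bash
python3 -c "
from h import *
row(([.5893,.1302,.078],94.1))
p=wcap(); save(p,'w3'); spots(p,'sleeve_mid','stand_tip','socket_mouth')
p=capture('scene'); spots(p,'full_tip','full_mid','full_knob','sleeve_mid','stand_tip')"
```

```text
t 9.48 p [0.5882 0.1305 0.1863] yaw 94.27 F [-0.015   0.0794  0.6596] open 0.897 gf 0.0
row [-0.0006  0.0022  0.2166] [-0.0004  0.001   0.0039]
sleeve_mid [(array([0.5913, 0.1344, 0.0724]), 0.75)]
stand_tip [(array([0.5851, 0.2053, 0.1235]), 0.78)]
socket_mouth [(array([0.5929, 0.1083, 0.075 ]), 0.69)]
full_tip [(array([0.5913, 0.0936, 0.0783]), 0.93)]
full_mid []
full_knob [(array([ 0.6038, -0.0847,  0.0728]), 0.77)]
sleeve_mid [(array([0.5911, 0.1325, 0.0705]), 0.88)]
stand_tip []
```

View pics/w3.png

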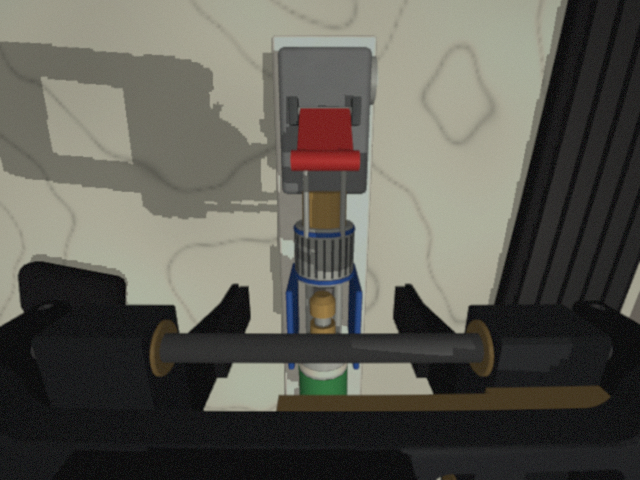

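The sleeve is at about (324,250), 1–2 mm to the right of the finger centre, and the canister lies in the cradle. Descend, grip and pull.

>>> jog_arm --rows ".9 .002 .003 .07 0 0 0;.9 .002 .003 .13 0 0 0;.9 .002 .003 .18 0 0 0;.9 .002 .003 .21 0 0 0;.9 .002 .003 .216 0 0 0;.3 .002 .003 .216 0 0 0;.3 .002 .003 .216 0 0 0;.3 .002 .003 .216 0 0 0;.3 .002 .003 .216 0 0 0;.3 .002 .003 .216 0 0 0;.3 .002 .003 .216 0 0 0;.3 .002 .003 .216 0 0 0"

```text
time_s: 10.98
position: [0.59, 0.1318, 0.0795]
tcp_rot: [[-0.073, 0.997, 0.001], [0.997, 0.073, 0.0], [-0.0, 0.001, -1.0]]
force: [-1.4, -0.6, 4.3]
opening: 0.522
grasp_force: 30.0
```

>>> jog_arm --rows ".3 .008 0 0 0 0 0;.3 .015 0 0 0 0 0;.3 .022 0 0 0 0 0;.3 .028 0 0 0 0 0;.3 .032 0 0 0 0 0;.3 .034 0 0 0 0 0;.3 .034 0 0 0 0 0"

```text
time_s: 11.57
position: [0.5889, 0.1479, 0.0795]
tcp_rot: [[-0.074, 0.997, 0.001], [0.997, 0.074, -0.002], [-0.002, 0.001, -1.0]]
force: [-1.7, -4.2, 5.4]
opening: 0.522
grasp_force: 30.0
```

```bash
python3 -c "
from h import *
row()
p=capture('scene'); spots(p,'sleeve_mid','stand_tip')
p=capture('top'); spots(p,'sleeve_mid','stand_tip')"
```

```text
t 11.57 p [0.5889 0.1479 0.0795] yaw 94.26 F [-1.6958 -4.2163  5.4405] open 0.522 gf 30.0
sleeve_mid [(array([0.5873, 0.1498, 0.0707]), 0.57)]
stand_tip [(array([0.582 , 0.2631, 0.1274]), 0.94)]
sleeve_mid []
stand_tip [(array([0.5816, 0.2673, 0.1249]), 0.43)]
```

>>> jog_arm --rows ".7 .032 0 0 0 0 0;.9 .032 0 0 0 0 0;.9 .032 0 0 0 0 0;.9 .032 0 0 0 0 0;.9 .032 0 0 0 0 0;.9 .032 0 -.06 0 0 0;.9 .032 0 -.13 0 0 0;.9 .03 0 -.2 0 0 0;.9 -.05 0 -.21 0 0 0;.9 -.13 0 -.21 0 0 0;.9 -.21 0 -.21 0 0 0;.9 -.29 0 -.21 0 0 0;.9 -.37 0 -.21 0 0 0;.9 -.43 0 -.21 0 0 0;.9 -.434 0 -.21 0 0 0;.9 -.434 0 -.21 0 0 0"

```text
time_s: 13.2
position: [0.6045, -0.0698, 0.1834]
tcp_rot: [[-0.069, 0.998, 0.001], [0.998, 0.069, 0.0], [0.0, 0.001, -1.0]]
force: [0.6, 1.0, -0.0]
opening: 0.9
grasp_force: 0.0
```

```bash
python3 -c "
from h import *
row(([.6045,-.085,.078],94.1))
p=wcap(); save(p,'w4'); spots(p,'full_tip','full_mid','full_knob','sleeve_mid','socket_mouth')
p=capture('scene'); spots(p,'full_tip','full_mid','full_knob','sleeve_mid','stand_tip')
p=capture('top'); spots(p,'full_tip','full_mid','full_knob','sleeve_mid','stand_tip')"
```

```text
t 13.2 p [ 0.6045 -0.0698  0.1834] yaw 93.96 F [ 0.6409  1.0037 -0.0108] open 0.9 gf 0.0
row [-0.0304 -0.0023  0.2108] [ 0.0007 -0.0006 -0.003 ]
full_tip [(array([0.5888, 0.0979, 0.076 ]), 0.73)]
full_mid []
full_knob [(array([ 0.605 , -0.0845,  0.0809]), 0.62)]
sleeve_mid []
socket_mouth []
full_tip [(array([0.5912, 0.0902, 0.074 ]), 0.89)]
full_mid [(array([ 0.5959, -0.0039,  0.0762]), 0.9), (array([0.5936, 0.0922, 0.0794]), 0.33)]
full_knob [(array([ 0.6041, -0.0838,  0.0725]), 0.86)]
sleeve_mid []
stand_tip [(array([0.5826, 0.2614, 0.1274]), 0.57)]
full_tip [(array([0.5909, 0.0929, 0.0738]), 0.77)]
full_mid [(array([ 0.6043, -0.0074,  0.076 ]), 0.63)]
full_knob []
sleeve_mid [(array([0.5891, 0.1475, 0.0796]), 0.86)]
stand_tip [(array([0.5797, 0.2659, 0.1241]), 0.55), (array([0.5915, 0.1061, 0.0729]), 0.32)]
```

View pics/w4.png

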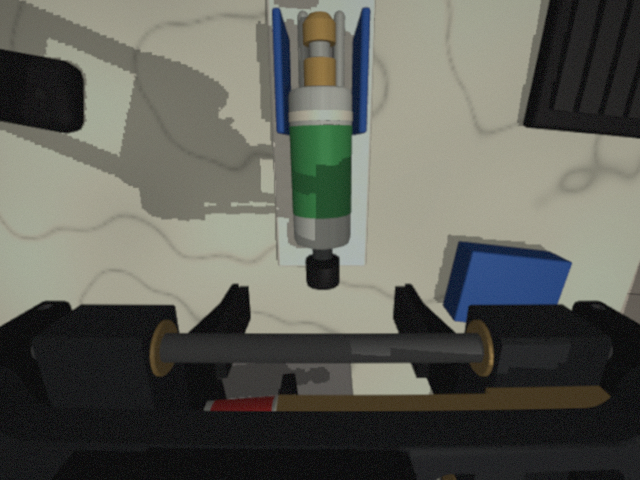

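The sleeve is back and the canister lies on the rods with its knob at (322,270), centred. Grip the knob.

>>> jog_arm --rows ".9 -.029 -.001 .07 0 0 0;.9 -.029 -.001 .13 0 0 0;.9 -.029 -.001 .18 0 0 0;.9 -.029 -.001 .205 0 0 0;.9 -.029 -.001 .211 0 0 0;.1 -.029 -.001 .211 0 0 0;.1 -.029 -.001 .211 0 0 0;.1 -.029 -.001 .211 0 0 0;.1 -.029 -.001 .211 0 0 0;.1 -.029 -.001 .211 0 0 0;.1 -.029 -.001 .211 0 0 0;.1 -.029 -.001 .211 0 0 0;.1 -.029 -.001 .211 0 0 0;.1 -.029 -.001 .211 0 0 0"

```text
time_s: 15.27
position: [0.6054, -0.0823, 0.0783]
tcp_rot: [[-0.073, 0.997, 0.001], [0.997, 0.073, -0.0], [-0.0, 0.001, -1.0]]
force: [-0.4, 0.5, 1.0]
opening: 0.312
grasp_force: 30.0
```

>>> jog_arm --rows ".1 .015 0 0 0 0 0;.1 .03 0 0 0 0 0;.1 .042 0 0 0 0 0;.1 .054 0 0 0 0 0;.1 .066 0 0 0 0 0;.1 .078 0 0 0 0 0;.1 .088 0 0 0 0 0;.1 .095 0 0 0 0 0;.1 .1 0 0 0 0 0;.1 .1 0 0 0 0 0"

```text
time_s: 16.1
position: [0.6018, -0.0321, 0.0787]
tcp_rot: [[-0.074, 0.997, 0.002], [0.997, 0.074, -0.001], [-0.001, 0.002, -1.0]]
force: [1.6, -3.9, 2.9]
opening: 0.312
grasp_force: 32.0
```

Keep pushing gently until the stop shows in the force.

>>> jog_arm --rows ".1 .003 0 0 0 0 0;.1 .006 0 0 0 0 0;.1 .009 0 0 0 0 0;.1 .011 0 0 0 0 0;.1 .012 0 0 0 0 0;.1 .012 0 0 0 0 0"

```text
time_s: 16.6
position: [0.6015, -0.0272, 0.0787]
tcp_rot: [[-0.074, 0.997, 0.002], [0.997, 0.074, -0.002], [-0.002, 0.002, -1.0]]
force: [0.8, -5.6, 3.9]
opening: 0.312
grasp_force: 31.9
```

>>> jog_arm --rows ".1 .003 0 0 0 0 0;.1 .006 0 0 0 0 0;.1 .009 0 0 0 0 0;.1 .009 0 0 0 0 0"

```text
time_s: 16.93
position: [0.6015, -0.0261, 0.0787]
tcp_rot: [[-0.076, 0.997, 0.002], [0.997, 0.076, -0.007], [-0.007, 0.002, -1.0]]
force: [0.1, -16.4, 1.9]
opening: 0.316
grasp_force: 31.6
```

```bash
python3 -c "
from h import *
row()
for c in ['scene','top']:
  p=capture(c); spots(p,'full_mid','full_knob','sleeve_mid','stand_tip')
  if c=='scene':
    im=cv2.cvtColor(p['pixels'],cv2.COLOR_RGB2BGR)[170:350,290:490]; cv2.imwrite('pics/s5.png',cv2.resize(im,None,fx=3,fy=3))
"
```

```text
t 16.93 p [ 0.6015 -0.0261  0.0787] yaw 94.35 F [  0.0573 -16.3951   1.8982] open 0.316 gf 31.6
full_mid [(array([0.5978, 0.0495, 0.079 ]), 0.66)]
full_knob []
sleeve_mid [(array([0.587 , 0.1464, 0.0721]), 0.55)]
stand_tip [(array([0.5792, 0.2639, 0.1275]), 0.88)]
full_mid [(array([0.5982, 0.0504, 0.0728]), 0.83)]
full_knob []
sleeve_mid [(array([0.5901, 0.1476, 0.0798]), 0.71)]
stand_tip [(array([0.5829, 0.2666, 0.1245]), 0.37)]
```

View pics/s5.png

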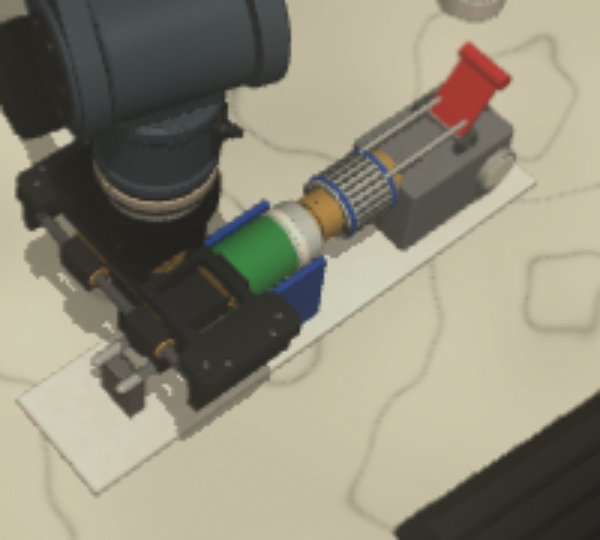

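The push hit a hard stop at 56 mm of travel (16 N), and the picture shows the body up against the coupler and the stand leaning back at (480,80). Release the knob and go behind the stand.

>>> jog_arm --rows ".5 0 0 0 0 0 0;.7 0 0 0 0 0 0;.7 0 0 0 0 0 0;.7 0 0 0 0 0 0;.7 0 0 0 0 0 0;.7 0 0 -.07 0 0 0;.7 0 0 -.15 0 0 0;.7 0 0 -.23 0 0 0;0 .08 0 -.25 0 0 0;0 .16 0 -.25 0 0 0;0 .24 0 -.25 0 0 0;0 .32 0 -.25 0 0 0;0 .4 0 -.25 0 0 0;0 .48 0 -.25 0 0 0;0 .56 0 -.25 0 0 0;0 .62 0 -.25 0 0 0;0 .65 0 -.25 0 0 0;0 .65 0 -.25 0 0 0;0 .65 0 -.25 0 0 0"

```text
time_s: 19.02
position: [0.5759, 0.3025, 0.2026]
tcp_rot: [[-0.075, 0.997, -0.001], [0.997, 0.075, -0.001], [-0.001, -0.001, -1.0]]
force: [-0.2, -1.2, -0.4]
opening: 0.022
grasp_force: 0.0
```

```bash
python3 -c "
from h import *
m=np.array([.5909,.1078]);u=np.array([-.0715,.9974]);f=lambda a,z:([*(m+a*u),z],94.1)
row(f(.195,.2),f(.195,.137),f(.122,.137))
for c in ['scene','top']:
  p=capture(c); spots(p,'full_tip','full_mid','full_knob','stand_tip')
"
```

```text
t 19.02 p [0.5759 0.3025 0.2026] yaw 94.32 F [-0.1946 -1.2175 -0.4179] open 0.022 gf 0.0
row [-0.0006  0.002   0.0052] [-0.0014  0.0013  0.0049]
row [-0.0005  0.0022  0.1312] [-0.0014  0.0013  0.0049]
row [-0.1465  0.0016  0.1314] [-0.0014  0.0013  0.0049]
full_tip [(array([0.596 , 0.148 , 0.0759]), 0.72)]
full_mid [(array([0.5946, 0.0507, 0.0773]), 0.93), (array([0.5881, 0.1497, 0.072 ]), 0.38)]
full_knob [(array([ 0.6018, -0.0281,  0.0728]), 0.74), (array([0.5904, 0.1462, 0.0707]), 0.38)]
stand_tip [(array([0.5787, 0.2608, 0.1277]), 0.72)]
full_tip []
full_mid [(array([0.5977, 0.0499, 0.0735]), 0.68)]
full_knob [(array([ 0.6033, -0.0318,  0.0757]), 0.85)]
stand_tip [(array([0.5803, 0.2648, 0.1219]), 0.58)]
```

Home is confirmed, with the knob about 138 mm before the mouth. Now tip the stand.

>>> jog_arm --rows "0 0 .002 .06 0 0 0;0 0 .002 .11 0 0 0;0 0 .002 .131 0 0 0;0 0 .002 .131 0 0 0;0 -.02 .002 .131 0 0 0;0 -.04 .002 .131 0 0 0;0 -.06 .002 .131 0 0 0;0 -.08 .002 .131 0 0 0;0 -.1 .002 .131 0 0 0;0 -.115 .002 .131 0 0 0;0 -.13 .002 .131 0 0 0;0 -.14 .002 .131 0 0 0;0 -.146 .002 .131 0 0 0;0 -.146 .002 .131 0 0 0;0 -.1 .002 .131 0 0 0;0 -.04 .002 .131 0 0 0;0 0 .002 .06 0 0 0;0 0 .002 0 0 0 0;0 0 .002 0 0 0 0"

```text
time_s: 21.1
position: [0.5809, 0.3057, 0.2093]
tcp_rot: [[-0.076, 0.997, 0.012], [0.997, 0.076, 0.004], [0.003, 0.012, -1.0]]
force: [0.3, 0.4, 1.1]
opening: 0.004
grasp_force: 0.0
```

```bash
python3 -c "
from h import *
row()
for c in ['scene','top']:
  p=capture(c); spots(p,'full_mid','full_knob','sleeve_mid','stand_tip','specimen_jar','spent_mid')
  if c=='scene':
    im=cv2.cvtColor(p['pixels'],cv2.COLOR_RGB2BGR)[150:330,290:490]; cv2.imwrite('pics/s6.png',cv2.resize(im,None,fx=3,fy=3))
"
```

```text
t 21.1 p [0.5809 0.3057 0.2093] yaw 94.38 F [0.3198 0.3956 1.1316] open 0.004 gf 0.0
full_mid [(array([0.5943, 0.0514, 0.0764]), 0.78)]
full_knob [(array([ 0.6   , -0.0267,  0.0727]), 0.86)]
sleeve_mid [(array([0.5922, 0.1323, 0.071 ]), 0.89), (array([ 0.5481, -0.3116,  0.0001]), 0.18)]
stand_tip [(array([0.5853, 0.2007, 0.1257]), 0.72)]
specimen_jar [(array([0.4511, 0.3859, 0.0031]), 0.58)]
spent_mid [(array([ 0.5428, -0.2628,  0.0669]), 0.94)]
full_mid [(array([0.5991, 0.0489, 0.0765]), 0.69)]
full_knob [(array([ 0.5985, -0.0357,  0.077 ]), 0.8)]
sleeve_mid [(array([0.5889, 0.1309, 0.0763]), 0.57), (array([ 0.5554, -0.3149, -0.0027]), 0.48)]
stand_tip [(array([0.5847, 0.2091, 0.1263]), 0.61)]
specimen_jar []
spent_mid [(array([ 0.5362, -0.2654,  0.0618]), 0.77)]
```

View pics/s6.png

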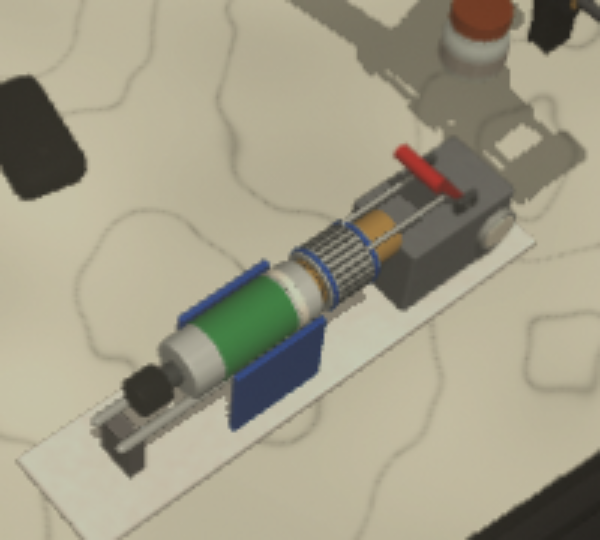

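The stand leans forward at (430,170), the sleeve is fully forward at (335,265) with the canister body right against it, and the gripper is clear. Hand in.

```bash
python3 -c "
from rig import bot
print(bot.hand_in())"
```

```text
the job is handed in; nothing more can be done
None
```

I handed the job in at about 21 s: the green canister's plug is home in the socket with the sleeve sprung fully forward over it and the red stand tipped back. The final pictures show the gripper clear and the red canister and jar where they started; the hand-in returned no verdict.

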